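Find the softest jar rest and mark it

TASK

Three sprung jar rests look alike, but one has a softer spring than the others. With a fingertip press the round pad of each rest a good 5 mm down (its black collar stays down as the sign) to find the softest, and only then push that rest's white tag fully down. Leave the other two tags up, and do not pick up or shift any of the things standing about: nothing is to be grasped.

Things in the scene. Friction and masses are not known exactly. Their poses are not given: they have to be found in the camera images.
- pad_left_top (a point): centre of the top of the round cork-faced pad (64 mm across) of the left jar rest as the robot sees it (left is +y), a plywood board 160 by 84 by 18 mm fixed to the table; the pad's top is 64 mm above the table. The pad sinks straight down on its spring by up to 12 mm and comes back by itself. The three rests look alike; any of them may have the softest spring. One spring takes about 4 N, one 7 N, one 13 N to sink the pad 8 mm
- tag_left_top (a point): centre of the top of the white T-shaped tag on the same board as the left pad, 77 mm from the pad's centre on the side nearer the robot: a press cap 22 by 30 mm on a thin upright plate over a grey block (block top 40 mm above the table). Up, the cap's top is 62 mm above the table; fully down 46 mm. It needs about 5 N to slide and stays where it is left
- tag_left (a joint): how far the left tag has been pushed down, m: 0 fully up, 0.016 fully down; starts between 0 and 0.003
- collar_left (a joint): black rubber tell-tale collar (18 mm across) on a thin rod at the far end of the left rest, 42 mm beyond the pad's centre: the pad's lug drags it down and it stays, so it shows the deepest press so far to about 0.5 mm, m: 0 unpressed, about 0.0116 when the pad has been pressed to its stop
- pad_middle_top (a point): centre of the top of the round cork-faced pad (64 mm across) of the middle jar rest as the robot sees it (left is +y), a plywood board 160 by 84 by 18 mm fixed to the table; the pad's top is 64 mm above the table. The pad sinks straight down on its spring by up to 12 mm and comes back by itself. The three rests look alike; any of them may have the softest spring. One spring takes about 4 N, one 7 N, one 13 N to sink the pad 8 mm
- tag_middle_top (a point): centre of the top of the white T-shaped tag on the same board as the middle pad, 77 mm from the pad's centre on the side nearer the robot: a press cap 22 by 30 mm on a thin upright plate over a grey block (block top 40 mm above the table). Up, the cap's top is 62 mm above the table; fully down 46 mm. It needs about 5 N to slide and stays where it is left
- tag_middle (a joint): how far the middle tag has been pushed down, m: 0 fully up, 0.016 fully down; starts between 0 and 0.003
- collar_middle (a joint): black rubber tell-tale collar (18 mm across) on a thin rod at the far end of the middle rest, 42 mm beyond the pad's centre: the pad's lug drags it down and it stays, so it shows the deepest press so far to about 0.5 mm, m: 0 unpressed, about 0.0116 when the pad has been pressed to its stop
- pad_right_top (a point): centre of the top of the round cork-faced pad (64 mm across) of the right jar rest as the robot sees it (left is +y), a plywood board 160 by 84 by 18 mm fixed to the table; the pad's top is 64 mm above the table. The pad sinks straight down on its spring by up to 12 mm and comes back by itself. The three rests look alike; any of them may have the softest spring. One spring takes about 4 N, one 7 N, one 13 N to sink the pad 8 mm
- tag_right_top (a point): centre of the top of the white T-shaped tag on the same board as the right pad, 77 mm from the pad's centre on the side nearer the robot: a press cap 22 by 30 mm on a thin upright plate over a grey block (block top 40 mm above the table). Up, the cap's top is 62 mm above the table; fully down 46 mm. It needs about 5 N to slide and stays where it is left
- tag_right (a joint): how far the right tag has been pushed down, m: 0 fully up, 0.016 fully down; starts between 0 and 0.003
- collar_right (a joint): black rubber tell-tale collar (18 mm across) on a thin rod at the far end of the right rest, 42 mm beyond the pad's centre: the pad's lug drags it down and it stays, so it shows the deepest press so far to about 0.5 mm, m: 0 unpressed, about 0.0116 when the pad has been pressed to its stop
- mark_soft (a joint): hidden follower under the tag of whichever rest has the softest spring: reads 0 while that tag is less than 6 mm down, then the tag's travel less 6 mm, m (0.010 with the tag fully down); it does not tell which rest that is
- mark_medium (a joint): hidden follower under the tag of whichever rest has the middling spring: reads 0 while that tag is less than 6 mm down, then the tag's travel less 6 mm, m (0.010 with the tag fully down); it does not tell which rest that is
- mark_stiff (a joint): hidden follower under the tag of whichever rest has the stiffest spring: reads 0 while that tag is less than 6 mm down, then the tag's travel less 6 mm, m (0.010 with the tag fully down); it does not tell which rest that is
- paint_a: white paint bottle, 38 mm across, 85 mm tall, standing between two rests; bystander; origin at the centre of its underside
- paint_b: white paint bottle, 38 mm across, 85 mm tall, standing between two rests; bystander; origin at the centre of its underside
- glass_jar: glass jar with dark cap, 72 mm across, 110 mm tall; bystander; origin at the centre of its underside
- white_jar: white painted jar, 76 mm across, 120 mm tall; bystander; origin at the centre of its underside
- jar_lid: dark jar lid, 74 mm across, 22 mm tall, lying between two rests on the robot's side; bystander; origin at the centre of its underside
- mug: white mug, 76 mm across, 85 mm tall, its handle to the far side, between two rests at the far side; bystander; origin at the centre of its underside
- sanding_block: cork sanding block 70 by 45 by 28 mm, lying between two rests on the robot's side; bystander; origin at the centre of its underside
- dish: small white dish, 72 mm across, 30 mm tall, between two rests at the far side; bystander; origin at the centre of its underside

How it is judged:
By the outcome, as a careful person would: the job done as asked, in the order asked, and still so for the second after the job is handed in, with the robot touching nothing.
It also fails if it takes over 51 s, if anything falls off the work surface, if the arm or the gripper's body presses on something with over 40 N, if the wrist force passes 120 N, or if a joint passes its speed limit or range.

ROBOT

A 6-joint arm with a two-finger parallel gripper is mounted at the origin on the work surface. World frame = base frame: x ahead of the robot, y to its left, z up, the work surface at z = 0. Lengths are in mm, angles in rad, forces in N, time in s.
With the tool pointing down it reaches from about 275 to 1000 mm from the base axis. Payload 8.4 kg.
Tool frame: the origin (TCP) lies midway between the tips of the shut fingers; the grasp point (between the pads) lies 19 mm behind it; z points along the fingers, y is the line along which they close (so a half turn about z gives the same grasp; the last joint's range is limited). The gripper opens to 85 mm and grips with 20 to 120 N. Pads are 22 mm wide; open, the fingers measure 114 mm over their backs; the gripper's body (76 mm by 85 mm) begins 54 mm behind the grasp point. The pads swing forward as they close: fully open they stand 13 mm farther back than shut.
Start: joints at [-1.153, 0.353, 1.633, -0, 1.155, -0.002], TCP at [254.735, -570.735, 231.281] pointing down, gripper open.
Joint ranges: [-2.63, 2.63], [-0.92, 2.1], [0.06, 2.66], [-1.3, 4.44], [0, 2.69], [-3.02, 3.02]. Speed limits (rad/s): [2.22, 2.22, 2.79, 3.14, 3.14, 3.14].

INTERFACE

Orientations are given as [roll, pitch, yaw] about the fixed x, y, z axes, in that order (R = Rz(yaw) Ry(pitch) Rx(roll)).
In Python, from rig import r, imaging gives the robot as it stands. The module is installed in compiled form; this text tells all that it offers.
- The arm moves only by the tool arm_command, never from a script. Its argument "deltas" is a list of rows, each an object of numbers: "hand": the finger opening in mm, from 0 to 85.4; "tx", "ty", "tz": the shift along the tool's x, y, z in mm; "wx", "wy", "wz": the turn, a rotation vector about the tool's x, y, z in rad. A call has 1 to 8 rows; each row shifts and turns the commanded pose from where the row before left it, along the tool's axes as they then stand; what a row does not reach is not made up. A row lasts 1/8 s, in which the tool goes at most 62.5 mm and 10.7 degrees, less where a joint would pass 70% of its speed; a pose out of reach is approached as far as the arm can. A call with a gripper value outside its range is refused whole. The fingers move at their own pace and stop on an object; "squeeze" is the grip in N (left out, the last holds). Time passes only in rows, so rows that do not move let the fingers close. It gives the time, the measured TCP pose, the force, the opening and the grip force at its end, in the units of the state.
- r.sense(): the state, without advancing time (a new reading comes with each control period).
- imaging.grab_frame(name): name is "scene" or "top"; returns a dict with "image" (480x640x3 uint8, red, green, blue), "mtx" (3x3 intrinsics, pixels), "D" ([k1, k2, p1, p2, k3] as OpenCV has them; the pictures are not rectified), "world_to_cam" (4x4, takes a point from world to camera coordinates). Camera axes: x right, y up, looking along -z (the intrinsics and any distortion apply to the point x, -y, -z); pixel columns grow to the right and rows downward; lengths in mm; the calibration is good to about 2 mm. A picture is of the moment at which its call begins. There is no depth.
- r.sign_off(): hands the job in; it is judged then, once.
The state is a dict: "clock": time; "qpos": joint angles; "qvel": joint speeds; "joint_efforts": joint torques, N m; "eef_pos": TCP position; "tcp_rot": TCP orientation; "contact_force": force on the tool from outside, world axes, zero at the start; "wrist_torque": the same for the moment, N m; "opening": opening from 0.0 (shut) to 1.0 (fully open); "grasp_force": force on a finger pad.
Only numpy, scipy, OpenCV 4.12 (cv2) and the standard library are available. Lean on these libraries where they do the work, as an engineer would, in place of code of your own. Each camera call takes 0.05 s, during which the arm holds its last target. There are 200 camera calls.

## Working session

There is one attempt and no reset: what is moved stays moved. The work goes in short steps, Python scripts to look and compute and a tool call to move; the robot and the scene stay as the last step left them, time stands still between calls to the robot, and variables do not carry over. Pictures are saved under pics/ and viewed, at most 10 in all, crops included, and the job is handed in when it is done.

Besides the shell and the picture viewer there is one more tool, called after "Emit:" as name([rows], argument=value, ...), one row to a line, values as JSON. arm_command: Moves the arm, as the interface text tells. Its arguments: {"type":"object","properties":{"deltas":{"type":"array"},"squeeze":{"type":"number"}},"required":["deltas"]}

```bash
mkdir -p pics
python3 - <<'E'
from rig import r, imaging
import cv2
for n in("top","scene"):
    f=imaging.grab_frame(n); cv2.imwrite(f"pics/{n}0.png",f["image"][:,:,::-1])
    print(f["mtx"],f["D"],f["world_to_cam"])
print(r.sense())
E
```

```text
[[520.42332632   0.         314.76788378]
 [  0.         520.42332632 241.11613038]
 [  0.           0.           1.        ]] [-0.10172146  0.          0.          0.          0.        ] [[ 6.38911199e-03 -9.99963176e-01  5.72947349e-03 -7.19920525e+00]
 [ 9.88479853e-01  7.18196626e-03  1.51182009e-01 -5.69921583e+02]
 [-1.51217591e-01  4.69755033e-03  9.88489339e-01 -1.12530219e+03]
 [ 0.00000000e+00  0.00000000e+00  0.00000000e+00  1.00000000e+00]]
[[470.14022991   0.         316.21729282]
 [  0.         470.14022991 240.22421629]
 [  0.           0.           1.        ]] [0.00198138 0.         0.         0.         0.        ] [[-5.50221516e-01  8.35005284e-01 -4.73906542e-03  3.25120823e+02]
 [-5.00981644e-01 -3.25567621e-01  8.01887222e-01  2.33956289e+02]
 [ 6.68037181e-01  4.43589788e-01  5.97456630e-01 -1.63132114e+03]
 [ 0.00000000e+00  0.00000000e+00  0.00000000e+00  1.00000000e+00]]
{'clock': 0.1, 'qpos': array([-1.15336151e+00,  3.53553265e-01,  1.63405505e+00,  4.80283051e-05,
        1.15519575e+00, -2.39402161e-03]), 'qvel': array([-0.0002422 , -0.00047877, -0.00293366,  0.00084035, -0.00037898,
        0.00079526]), 'joint_efforts': array([ 6.23506367e-04, -6.06359053e+01, -3.42819285e+01,  2.41806617e-05,
        3.98394870e-03,  2.02529100e-05]), 'eef_pos': array([ 254.59887311, -570.33120838,  230.65477215]), 'tcp_rot': array([-3.14038134e+00, -4.68163603e-05,  4.19809396e-01]), 'contact_force': array([-0.02970161,  0.52970309,  0.38276134]), 'wrist_torque': array([ 0.02305538, -0.01074664, -0.00790263]), 'grasp_force': 0.0, 'opening': 1.0006649969670443}
```

View pics/top0.png

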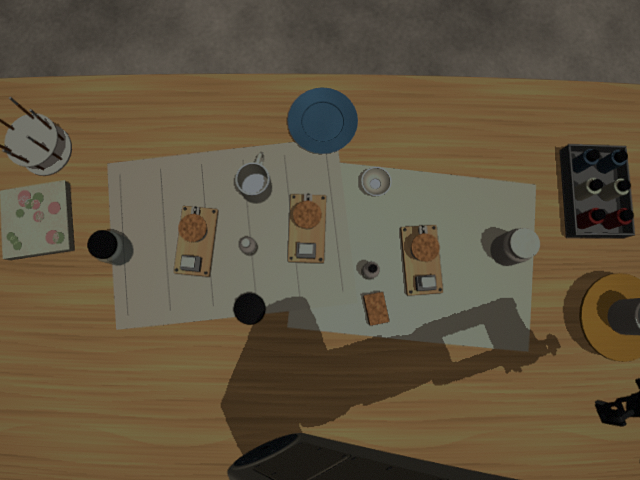

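View pics/scene0.png

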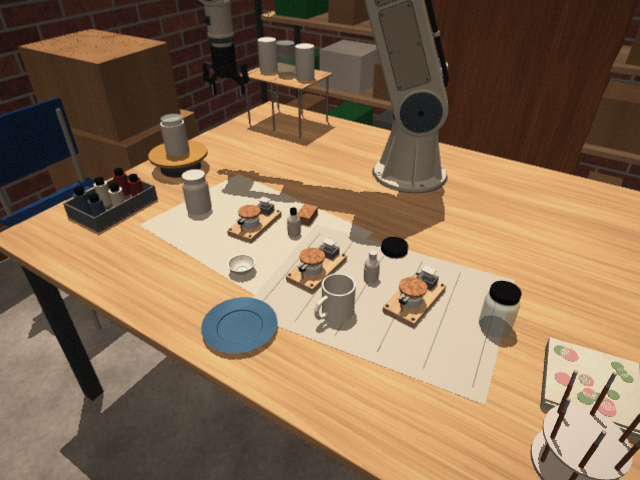

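The top view shows pads near (193,229), (306,214) and (425,247), with tags near (190,263), (307,249) and (427,283). I'll enlarge these for closer readings.

```bash
cat > h.py <<'E'
import numpy as np, cv2
from rig import r, imaging
def ray(f,uv,z):
    n=cv2.undistortPoints(np.array([[uv]],float),f["mtx"],f["D"])[0,0]
    W=f["world_to_cam"]; R=W[:3,:3]; c=-R.T@W[:3,3]
    d=R.T@np.array([n[0],-n[1],-1]); return c+d*(z-c[2])/d[2]
def crops(f,cs,w,h,s,out):
    cv2.imwrite(out,np.hstack([cv2.resize(f["image"][v-h//2:v+h//2,u-w//2:u+w//2,::-1],None,fx=s,fy=s,interpolation=cv2.INTER_CUBIC) for u,v in cs]))
E
python3 - <<'E'
from h import *
f=imaging.grab_frame("top")
crops(f,[(193,240),(306,228),(424,260)],52,100,5,"pics/c1.png")
for p,z in [((193,229),64),((190,263),61),((306,214),64),((307,249),61),((425,247),64),((427,283),61)]: print(ray(f,p,z).round(1))
E
```

```text
[592.1 267.6  64. ]
[516.4 271.9  61. ]
[627.7  16.7  64. ]
[549.5  13.8  61. ]
[ 555.4 -247.4   64. ]
[ 475.9 -250.6   61. ]
```

View pics/c1.png

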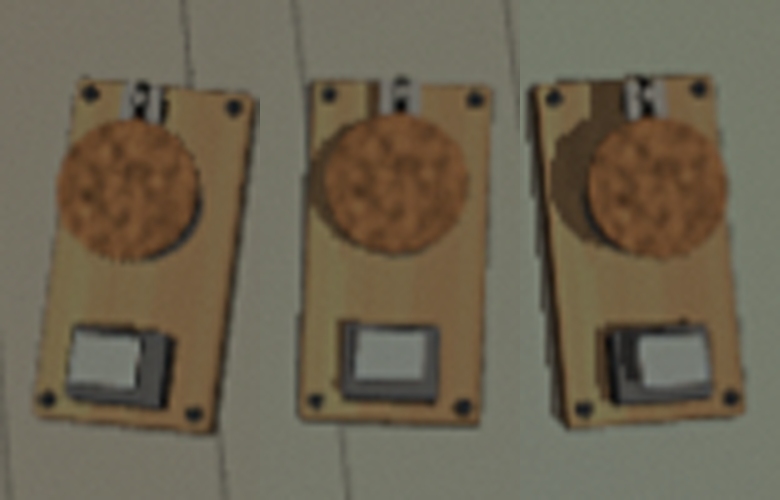

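The crop shows the pad and tag centres at left (192.5,227.5)/(187.7,261.5), middle (307,215)/(305.7,249) and right (425.3,247.5)/(429,281.7). First I'll close the fingers, turn to yaw 0 and move over toward the right pad.

Run:
```python
from h import *
f=imaging.grab_frame("top")
for p,z in [((192.5,227.5),64),((187.7,261.5),61),((307,215),64),((305.7,249),61),((425.3,247.5),64),((429,281.7),61)]: print(ray(f,p,z).round(1))
```

```text
[595.5 268.9  64. ]
[519.7 277.2  61. ]
[625.4  14.4  64. ]
[549.5  16.7  61. ]
[ 554.3 -248.1   64. ]
[ 478.8 -255.1   61. ]
```

Emit:
arm_command([
  {"wz": 0.14, "hand": 0},
  {"wz": 0.14, "hand": 0},
  {"wz": 0.14, "hand": 0},
  {"hand": 0},
], squeeze=20)

```text
schema error: expected keys hand, tx, ty, tz, wx, wy, wz
```

Emit:
arm_command([
  {"hand": 0, "tx": 0, "ty": 0, "tz": 0, "wx": 0, "wy": 0, "wz": 0.14},
  {"hand": 0, "tx": 0, "ty": 0, "tz": 0, "wx": 0, "wy": 0, "wz": 0.14},
  {"hand": 0, "tx": 0, "ty": 0, "tz": 0, "wx": 0, "wy": 0, "wz": 0.14},
  {"hand": 0, "tx": 20, "ty": -20, "tz": 0, "wx": 0, "wy": 0, "wz": 0},
  {"hand": 0, "tx": 35, "ty": -37, "tz": 0, "wx": 0, "wy": 0, "wz": 0},
  {"hand": 0, "tx": 35, "ty": -37, "tz": 0, "wx": 0, "wy": 0, "wz": 0},
  {"hand": 0, "tx": 35, "ty": -37, "tz": 0, "wx": 0, "wy": 0, "wz": 0},
  {"hand": 0, "tx": 35, "ty": -37, "tz": 0, "wx": 0, "wy": 0, "wz": 0},
], squeeze=20)

```text
clock: 1.2
eef_pos: [415.7, -401.5, 231.3]
tcp_rot: [3.142, -0.0, -0.0]
contact_force: [0.8, -0.6, 0.4]
opening: -0.003
grasp_force: 0.0
```

Emit:
arm_command([
  {"hand": 0, "tx": 35, "ty": -38, "tz": 0, "wx": 0, "wy": 0, "wz": 0},
  {"hand": 0, "tx": 35, "ty": -38, "tz": 20, "wx": 0, "wy": 0, "wz": 0},
  {"hand": 0, "tx": 35, "ty": -38, "tz": 30, "wx": 0, "wy": 0, "wz": 0},
  {"hand": 0, "tx": 25, "ty": -25, "tz": 30, "wx": 0, "wy": 0, "wz": 0},
  {"hand": 0, "tx": 8, "ty": -14, "tz": 30, "wx": 0, "wy": 0, "wz": 0},
  {"hand": 0, "tx": 0, "ty": 0, "tz": 30, "wx": 0, "wy": 0, "wz": 0},
  {"hand": 0, "tx": 0, "ty": 0, "tz": 13, "wx": 0, "wy": 0, "wz": 0},
  {"hand": 0, "tx": 0, "ty": 0, "tz": 0, "wx": 0, "wy": 0, "wz": 0},
], squeeze=20)

```text
clock: 2.2
eef_pos: [552.3, -249.8, 77.7]
tcp_rot: [-3.141, 0.001, -0.0]
contact_force: [0.5, -0.5, 0.3]
opening: 0.002
grasp_force: 0.0
```

Emit:
arm_command([
  {"hand": 0, "tx": 2, "ty": -1, "tz": 8, "wx": 0, "wy": 0, "wz": 0},
  {"hand": 0, "tx": 0, "ty": 0, "tz": 5, "wx": 0, "wy": 0, "wz": 0},
  {"hand": 0, "tx": 0, "ty": 0, "tz": 4, "wx": 0, "wy": 0, "wz": 0},
  {"hand": 0, "tx": 0, "ty": 0, "tz": 3, "wx": 0, "wy": 0, "wz": 0},
  {"hand": 0, "tx": 0, "ty": 0, "tz": 3, "wx": 0, "wy": 0, "wz": 0},
  {"hand": 0, "tx": 0, "ty": 0, "tz": 0, "wx": 0, "wy": 0, "wz": 0},
  {"hand": 0, "tx": 0, "ty": 0, "tz": 0, "wx": 0, "wy": 0, "wz": 0},
  {"hand": 0, "tx": 0, "ty": 0, "tz": 0, "wx": 0, "wy": 0, "wz": 0},
], squeeze=20)

```text
clock: 3.2
eef_pos: [555.1, -249.1, 56.4]
tcp_rot: [3.141, -0.001, -0.0]
contact_force: [-2.9, 0.9, 10.4]
opening: -0.003
grasp_force: 5.5
```

Run:
```python
from h import *
f=imaging.grab_frame("scene")
crops(f,[(255,212)],80,80,7,"pics/c2.png")
print(r.sense()["contact_force"],r.sense()["eef_pos"])
```

```text
[-2.81707166  0.87024543 11.07729665] [ 555.13431534 -249.08573575   56.44159426]
```

View pics/c2.png

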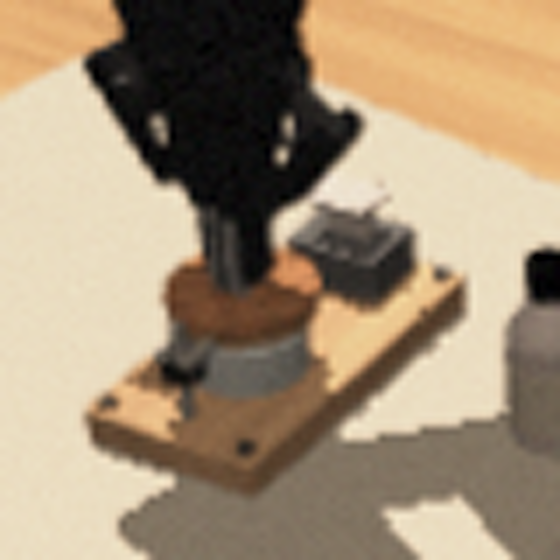

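The crop shows the fingertip near the centre of the right pad, with the collar dragged down. It took about 10.5 N at 7.6 mm, so this one is likely the stiffest. Next is the middle pad.

Emit:
arm_command([
  {"hand": 0, "tx": 0, "ty": 0, "tz": -15, "wx": 0, "wy": 0, "wz": 0},
  {"hand": 0, "tx": 0, "ty": 0, "tz": -30, "wx": 0, "wy": 0, "wz": 0},
  {"hand": 0, "tx": 0, "ty": 0, "tz": -35, "wx": 0, "wy": 0, "wz": 0},
  {"hand": 0, "tx": 10, "ty": -38, "tz": 0, "wx": 0, "wy": 0, "wz": 0},
  {"hand": 0, "tx": 15, "ty": -50, "tz": 0, "wx": 0, "wy": 0, "wz": 0},
  {"hand": 0, "tx": 15, "ty": -50, "tz": 0, "wx": 0, "wy": 0, "wz": 0},
  {"hand": 0, "tx": 15, "ty": -50, "tz": 0, "wx": 0, "wy": 0, "wz": 0},
  {"hand": 0, "tx": 10, "ty": -50, "tz": 0, "wx": 0, "wy": 0, "wz": 0},
], squeeze=20)

```text
clock: 4.25
eef_pos: [620.3, -9.2, 135.7]
tcp_rot: [-3.142, -0.001, -0.0]
contact_force: [0.9, -0.1, 0.0]
opening: 0.003
grasp_force: 0.0
```

Emit:
arm_command([
  {"hand": 0, "tx": 5, "ty": -25, "tz": 15, "wx": 0, "wy": 0, "wz": 0},
  {"hand": 0, "tx": 0, "ty": 0, "tz": 25, "wx": 0, "wy": 0, "wz": 0},
  {"hand": 0, "tx": 0, "ty": 0, "tz": 15, "wx": 0, "wy": 0, "wz": 0},
  {"hand": 0, "tx": 0, "ty": 0, "tz": 5, "wx": 0, "wy": 0, "wz": 0},
  {"hand": 0, "tx": 0, "ty": 0, "tz": 0, "wx": 0, "wy": 0, "wz": 0},
], squeeze=20)

```text
clock: 4.88
eef_pos: [624.9, 13.8, 75.4]
tcp_rot: [-3.142, 0.0, -0.001]
contact_force: [-0.4, 0.7, 0.2]
opening: -0.001
grasp_force: 0.0
```

Emit:
arm_command([
  {"hand": 0, "tx": 0, "ty": 0, "tz": 6, "wx": 0, "wy": 0, "wz": 0},
  {"hand": 0, "tx": 0, "ty": 0, "tz": 4, "wx": 0, "wy": 0, "wz": 0},
  {"hand": 0, "tx": 0, "ty": 0, "tz": 4, "wx": 0, "wy": 0, "wz": 0},
  {"hand": 0, "tx": 0, "ty": 0, "tz": 3, "wx": 0, "wy": 0, "wz": 0},
  {"hand": 0, "tx": 0, "ty": 0, "tz": 2, "wx": 0, "wy": 0, "wz": 0},
  {"hand": 0, "tx": 0, "ty": 0, "tz": 0, "wx": 0, "wy": 0, "wz": 0},
  {"hand": 0, "tx": 0, "ty": 0, "tz": 0, "wx": 0, "wy": 0, "wz": 0},
  {"hand": 0, "tx": 0, "ty": 0, "tz": 0, "wx": 0, "wy": 0, "wz": 0},
], squeeze=20)

```text
clock: 5.88
eef_pos: [625.0, 14.1, 56.4]
tcp_rot: [3.141, -0.0, -0.0]
contact_force: [-0.7, -2.9, 2.8]
opening: 0.0
grasp_force: 1.6
```

Emit:
arm_command([
  {"hand": 0, "tx": 0, "ty": 0, "tz": -15, "wx": 0, "wy": 0, "wz": 0},
  {"hand": 0, "tx": 0, "ty": 0, "tz": -30, "wx": 0, "wy": 0, "wz": 0},
  {"hand": 0, "tx": 0, "ty": 0, "tz": -35, "wx": 0, "wy": 0, "wz": 0},
  {"hand": 0, "tx": -5, "ty": -40, "tz": 0, "wx": 0, "wy": 0, "wz": 0},
  {"hand": 0, "tx": -5, "ty": -50, "tz": 0, "wx": 0, "wy": 0, "wz": 0},
  {"hand": 0, "tx": -5, "ty": -50, "tz": 0, "wx": 0, "wy": 0, "wz": 0},
  {"hand": 0, "tx": -5, "ty": -50, "tz": 0, "wx": 0, "wy": 0, "wz": 0},
  {"hand": 0, "tx": -5, "ty": -40, "tz": 0, "wx": 0, "wy": 0, "wz": 0},
], squeeze=20)

```text
clock: 6.88
eef_pos: [599.4, 246.4, 137.1]
tcp_rot: [-3.141, -0.0, 0.0]
contact_force: [0.0, -0.2, 0.3]
opening: 0.003
grasp_force: 0.0
```

Emit:
arm_command([
  {"hand": 0, "tx": -5, "ty": -25, "tz": 15, "wx": 0, "wy": 0, "wz": 0},
  {"hand": 0, "tx": 0, "ty": 0, "tz": 25, "wx": 0, "wy": 0, "wz": 0},
  {"hand": 0, "tx": 0, "ty": 0, "tz": 15, "wx": 0, "wy": 0, "wz": 0},
  {"hand": 0, "tx": 0, "ty": 0, "tz": 5, "wx": 0, "wy": 0, "wz": 0},
  {"hand": 0, "tx": 0, "ty": 0, "tz": 0, "wx": 0, "wy": 0, "wz": 0},
], squeeze=20)

```text
clock: 7.5
eef_pos: [595.1, 268.9, 76.5]
tcp_rot: [-3.142, 0.0, -0.001]
contact_force: [0.1, 0.2, -0.3]
opening: 0.002
grasp_force: 0.0
```

Emit:
arm_command([
  {"hand": 0, "tx": 0, "ty": 0, "tz": 7, "wx": 0, "wy": 0, "wz": 0},
  {"hand": 0, "tx": 0, "ty": 0, "tz": 4, "wx": 0, "wy": 0, "wz": 0},
  {"hand": 0, "tx": 0, "ty": 0, "tz": 4, "wx": 0, "wy": 0, "wz": 0},
  {"hand": 0, "tx": 0, "ty": 0, "tz": 3, "wx": 0, "wy": 0, "wz": 0},
  {"hand": 0, "tx": 0, "ty": 0, "tz": 2, "wx": 0, "wy": 0, "wz": 0},
  {"hand": 0, "tx": 0, "ty": 0, "tz": 0, "wx": 0, "wy": 0, "wz": 0},
  {"hand": 0, "tx": 0, "ty": 0, "tz": 0, "wx": 0, "wy": 0, "wz": 0},
  {"hand": 0, "tx": 0, "ty": 0, "tz": 0, "wx": 0, "wy": 0, "wz": 0},
], squeeze=20)

```text
clock: 8.5
eef_pos: [595.0, 269.1, 56.7]
tcp_rot: [3.142, -0.0, -0.0]
contact_force: [-1.8, -2.4, 5.6]
opening: 0.0
grasp_force: 2.9
```

Emit:
arm_command([
  {"hand": 0, "tx": 0, "ty": 0, "tz": -15, "wx": 0, "wy": 0, "wz": 0},
  {"hand": 0, "tx": 0, "ty": 0, "tz": -30, "wx": 0, "wy": 0, "wz": 0},
  {"hand": 0, "tx": 0, "ty": 0, "tz": -35, "wx": 0, "wy": 0, "wz": 0},
  {"hand": 0, "tx": 0, "ty": 0, "tz": 0, "wx": 0, "wy": 0, "wz": 0},
], squeeze=20)

```text
clock: 9.0
eef_pos: [596.8, 270.2, 140.0]
tcp_rot: [-3.139, -0.005, -0.0]
contact_force: [0.4, -0.1, -0.5]
opening: -0.001
grasp_force: 0.0
```

Run:
```python
from h import *
f=imaging.grab_frame("scene")
crops(f,[(255,217),(317,263),(415,295)],66,74,4,"pics/c3.png")
```

```text
(no output)
```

View pics/c3.png

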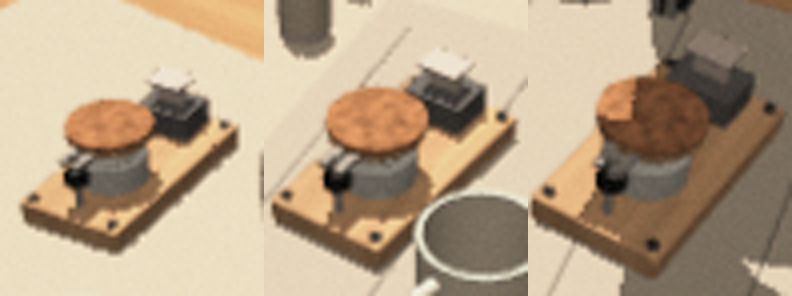

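The crop shows all three collars down and all tags up. At about 7.5 mm the forces were 5.6 N left, 2.8 N middle and 10.5 N right, so the middle rest is the softest. I'll move to its tag.

Emit:
arm_command([
  {"hand": 0, "tx": -7, "ty": 40, "tz": 0, "wx": 0, "wy": 0, "wz": 0},
  {"hand": 0, "tx": -10, "ty": 50, "tz": 0, "wx": 0, "wy": 0, "wz": 0},
  {"hand": 0, "tx": -10, "ty": 50, "tz": 0, "wx": 0, "wy": 0, "wz": 0},
  {"hand": 0, "tx": -10, "ty": 50, "tz": 0, "wx": 0, "wy": 0, "wz": 0},
  {"hand": 0, "tx": -10, "ty": 45, "tz": 0, "wx": 0, "wy": 0, "wz": 0},
  {"hand": 0, "tx": 0, "ty": 18, "tz": 20, "wx": 0, "wy": 0, "wz": 0},
  {"hand": 0, "tx": 0, "ty": 0, "tz": 30, "wx": 0, "wy": 0, "wz": 0},
  {"hand": 0, "tx": 0, "ty": 0, "tz": 15, "wx": 0, "wy": 0, "wz": 0},
], squeeze=20)

```text
clock: 10.05
eef_pos: [546.3, 15.9, 69.3]
tcp_rot: [3.142, 0.003, -0.001]
contact_force: [-0.3, -0.8, 0.2]
opening: -0.002
grasp_force: 0.0
```

Emit:
arm_command([
  {"hand": 0, "tx": 0, "ty": 0, "tz": 0, "wx": 0, "wy": 0, "wz": 0},
  {"hand": 0, "tx": 0, "ty": 0, "tz": 0, "wx": 0, "wy": 0, "wz": 0},
], squeeze=20)

```text
clock: 10.3
eef_pos: [548.3, 16.6, 71.8]
tcp_rot: [-3.142, -0.001, 0.0]
contact_force: [-0.3, -0.1, 0.5]
opening: -0.002
grasp_force: 0.0
```

Emit:
arm_command([
  {"hand": 0, "tx": 1, "ty": 0, "tz": 8, "wx": 0, "wy": 0, "wz": 0},
  {"hand": 0, "tx": 0, "ty": 0, "tz": 5, "wx": 0, "wy": 0, "wz": 0},
  {"hand": 0, "tx": 0, "ty": 0, "tz": 4, "wx": 0, "wy": 0, "wz": 0},
  {"hand": 0, "tx": 0, "ty": 0, "tz": 4, "wx": 0, "wy": 0, "wz": 0},
  {"hand": 0, "tx": 0, "ty": 0, "tz": 3, "wx": 0, "wy": 0, "wz": 0},
  {"hand": 0, "tx": 0, "ty": 0, "tz": 1, "wx": 0, "wy": 0, "wz": 0},
  {"hand": 0, "tx": 0, "ty": 0, "tz": 0, "wx": 0, "wy": 0, "wz": 0},
  {"hand": 0, "tx": 0, "ty": 0, "tz": 0, "wx": 0, "wy": 0, "wz": 0},
], squeeze=20)

```text
clock: 11.3
eef_pos: [549.1, 16.2, 46.3]
tcp_rot: [-3.142, -0.0, -0.0]
contact_force: [1.7, 0.4, 1.6]
opening: 0.001
grasp_force: 1.2
```

Emit:
arm_command([
  {"hand": 0, "tx": 0, "ty": 0, "tz": 1, "wx": 0, "wy": 0, "wz": 0},
  {"hand": 0, "tx": 0, "ty": 0, "tz": 1, "wx": 0, "wy": 0, "wz": 0},
  {"hand": 0, "tx": 0, "ty": 0, "tz": 0, "wx": 0, "wy": 0, "wz": 0},
], squeeze=20)

```text
clock: 11.68
eef_pos: [549.2, 16.2, 45.9]
tcp_rot: [-3.142, -0.001, -0.0]
contact_force: [-4.8, 0.5, 22.6]
opening: -0.0
grasp_force: 11.3
```

The tag met its stop at 45.9 mm with 22.6 N. I'll retreat and check.

Emit:
arm_command([
  {"hand": 0, "tx": 0, "ty": 0, "tz": -10, "wx": 0, "wy": 0, "wz": 0},
  {"hand": 0, "tx": 0, "ty": 0, "tz": -35, "wx": 0, "wy": 0, "wz": 0},
  {"hand": 0, "tx": 0, "ty": 0, "tz": -45, "wx": 0, "wy": 0, "wz": 0},
  {"hand": 0, "tx": 0, "ty": 0, "tz": -45, "wx": 0, "wy": 0, "wz": 0},
  {"hand": 0, "tx": 0, "ty": 0, "tz": -25, "wx": 0, "wy": 0, "wz": 0},
  {"hand": 0, "tx": 0, "ty": 0, "tz": 0, "wx": 0, "wy": 0, "wz": 0},
  {"hand": 0, "tx": 0, "ty": 0, "tz": 0, "wx": 0, "wy": 0, "wz": 0},
  {"hand": 0, "tx": 0, "ty": 0, "tz": 0, "wx": 0, "wy": 0, "wz": 0},
], squeeze=20)

```text
clock: 12.68
eef_pos: [547.9, 16.1, 202.9]
tcp_rot: [3.141, 0.003, -0.0]
contact_force: [-1.2, 0.1, 0.6]
opening: 0.006
grasp_force: 0.0
```

Run:
```python
from h import *
f=imaging.grab_frame("scene")
crops(f,[(330,255)],260,190,3,"pics/c4.png")
print(r.sense()["eef_pos"])
```

```text
[548.03890372  16.13330856 202.95140153]
```

View pics/c4.png

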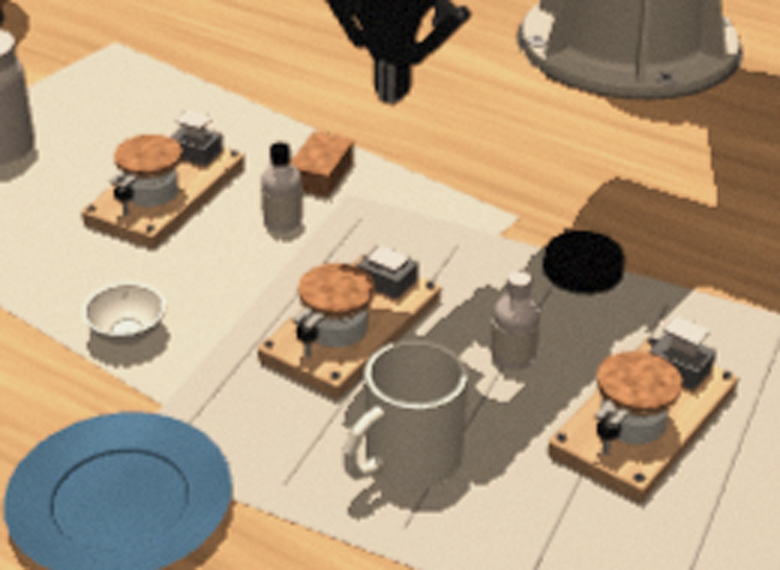

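The crop shows the middle tag down on its block at (390,260), the other two tags up, nothing shifted and the arm clear. I'll hand in.

```bash
python3 -c "
from rig import r
print(r.sign_off())"
```

```text
the job is handed in; nothing more can be done
None
```

The middle rest is the softest: about 2.8 N at 7.6 mm, against 5.6 N left and 10.5 N right. I pushed its tag down to the stop, left the other two tags up with nothing visibly shifted, and handed in at about 12.7 s.

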